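Snap a battery-case lid shut along its seam with a T-handled presser

ROBOT

A 6-joint arm with a two-finger parallel gripper is mounted at the origin on the work surface. World frame = base frame: x ahead of the robot, y to its left, z up, the work surface at z = 0. Lengths are in m, angles in rad, forces in N, time in s.
With the tool pointing down it reaches from about 0.325 to 0.75 m from the base axis. Payload 7.6 kg.
Tool frame: the origin (TCP) lies at the very end of the fingers, on their centre line; the grasp point (between the pads) lies 19 mm behind it; z points along the fingers, y is the direction in which the jaws open and shut (so a half turn about z gives the same grasp; the last joint's range is limited). The gripper opens to 85 mm and grips with 20 to 120 N. Pads are 22 mm wide; open, the fingers measure 114 mm over their backs; the gripper's body (76 mm by 85 mm) begins 54 mm behind the grasp point. The pads swing forward as they close: fully open they stand 13 mm farther back than shut.
Start: joints at [1.084, 0.052, 1.401, -0, 1.689, -0.07], TCP at [0.213, 0.48, 0.231] pointing down, gripper open.
Joint ranges: [-2.9, 2.9], [-0.91, 2.17], [0.12, 2.37], [-1.06, 4.2], [0.26, 2.73], [-2.93, 2.93]. Speed limits (rad/s): [2.57, 2.57, 3.01, 3.14, 3.14, 3.14].

INTERFACE

Orientations are given as a unit quaternion [x, y, z, w].
In Python, from plant import manip, snapshot, camera_info, spot_in, mark_of gives the robot as it stands. Calls block until the motion is done:
- manip.reach(position, orientation): joint-space move of the TCP to a pose.
- manip.move_straight(position, frame=None, v=0.15, contact_N=None): straight line of the TCP; frame=None keeps the orientation; v is the mean speed in m/s. With contact_N (N) it stops when the force on the tool has changed by that much, and returns True; else False.
- manip.move_j(angles): joint-space move.
- manip.command_gripper(opening, strength=None): opening from 0.0 (shut) to 1.0 (fully open); strength is the grip in N (None keeps the last); returns when the fingers have stopped.
- manip.pause(seconds).
- manip.solve_ik(position, orientation): joint angles nearest the present ones, or None.
- manip.observe(): the state.
- snapshot(name): name is "scene" or "side" or "wrist"; returns (picture, depth): 420x560x3 uint8, blue, green, red; 420x560 float32, m along the optical axis (not along the pixel's ray), 0 where there is no reading.
- camera_info(name): a dict with "K" (3x3 intrinsics, pixels), "dist_coeffs" ([k1, k2, p1, p2, k3] as OpenCV has them; the pictures are not rectified), "camera_from_world" (4x4, takes a point from world to camera coordinates); the wrist camera has in their place "tool_from_camera" (4x4, takes a point from camera to tool coordinates, whose origin is the TCP and whose axes are the flange's). Camera axes: x right, y down, z forward; pixel columns grow to the right and rows downward; lengths in m; the calibration is good to about 2 mm. A picture is of the moment at which its call begins: read the wrist's pose just before it. camera_info takes no time and is no camera call.
A pose or a line that the arm cannot do raises manip.PlanningError and nothing moves.
- manip.close_job(): hands the job in, once; it reports no verdict.
Trained networks look in the newest picture that a camera, given by its name, has taken for a name from the list of things; names that differ only in an ending like _2 or _b are one class to them, and where a whole thing is asked for, a point or a joint stands for the part that bears it (a point fixed in the world has none). Each returns a list of dicts, best first, with "p" (0 to 1); they miss things now and then, are a little off and sometimes report something else, mostly with a low value. They report only what shows in the picture. A call takes as long as a camera call. They do not tell look-alikes from the thing itself.
- spot_in(camera, name): "box" ([left, top, width, height] in pixels, round what is visible of it).
- mark_of(camera, name): "at" ([column, row] in pixels: a listed point, or the origin of a listed thing).
The state is a dict: "time_s": time; "joint_pos": joint angles; "dq": joint speeds; "joint_torque": joint torques, N m; "tool_pos": TCP position; "tool_rot": TCP orientation; "contact_force": force on the tool from outside, world axes, zero at the start; "ft_torque": the same for the moment, N m; "opening": opening from 0.0 (shut) to 1.0 (fully open).
Only numpy, scipy, OpenCV 4.12 (cv2) and the standard library are available. Lean on these libraries where they do the work, as an engineer would, in place of code of your own. Each camera call takes 0.05 s, during which the arm holds its last target. There are 200 camera calls.

TASK

Lift the T-handled seam presser out of its notched rack, set its ball tip in the open seam at the left-hand end (seen from the robot) by the hinge of the blue battery case, and run it steadily round the seam to the right-hand end by the hinge in one unbroken stroke, no faster than about 5 cm a second and without bearing down hard, so that it presses the four white snaps flush one after another. Use only the presser on the case. Then lay the presser back in both V notches of the rack, level and centred with the stem hanging down, without dropping it, let go, and leave the bell, pot and remote undisturbed.

Things in the scene. Friction and masses are not known exactly. Their poses are not given: they have to be found in the camera images.
- case: Fixed blue battery case, 115 (x) x 185 (y) x 40 mm high; cell shapes embossed on the closed lid. Origin: centre of underside; x from the front (thumb latch) to the hinge side (knuckles 45 mm high), y left, z up. A U-shaped open seam 14 mm wide, 6 mm deep, floor 34 mm above the underside, runs round the lid's left, front and right sides via the four seam points.
- seam_start (a point): Left-hand end of the seam by the hinge: on the floor and centre line of the seam, 7 mm from its end wall; (34, 77.5, 34) mm in the case frame.
- seam_corner1 (a point): Left front corner of the seam, floor and centre line; (-42, 77.5, 34) mm in the case frame.
- seam_corner2 (a point): Right front corner of the seam, floor and centre line; (-42, -77.5, 34) mm in the case frame.
- seam_end (a point): Right-hand end of the seam by the hinge, floor and centre line, 7 mm from its end wall; (34, -77.5, 34) mm in the case frame.
- snap1 (a joint): Travel of the first white snap, m: 0 = 4 mm proud, 0.004 = flush with the seam floor; about 2 N moves it and it stays where left. Each snap lies on the seam's centre line, 34 mm long with sloped ends, 10 mm wide. Snap 1 is in the left side, centre (-4, 77.5) mm in the case frame.
- snap2 (a joint): The same for the second snap, front side, centre (-42, 36) mm in the case frame.
- snap3 (a joint): The same for the third snap, front side, centre (-42, -36) mm in the case frame.
- snap4 (a joint): The same for the fourth snap, right side, centre (-4, -77.5) mm in the case frame.
- presser: Loose T-handled seam presser, 100 g: round dark wood handle 16 mm thick, 130 mm long, its middle 40 mm a flat-sided grip 18 mm wide (x) and 20 mm high (z); an 8 mm steel stem hangs from its middle and ends in an 8 mm ball. Origin: centre of the handle; y along the handle, z up, stem along -z. It starts hanging in the rack, origin 110 mm above the bench.
- tip (a point): Lowest point of the presser's ball tip, 80 mm below the handle's axis.
- rack: Fixed wooden rack: base 80 (x) x 150 (y) x 10 mm, two 12 mm thick uprights at y = +50 and -50 mm, each topped with a 90 degree V notch, open upward, arms up to 117 mm high. Origin: centre of its underside; z up. A handle resting in both notches lies along y with its axis 110 mm above the origin.
- bell: Chrome desk bell with a press button on top, 84 mm across, 55 mm high, bystander. Origin: centre of its underside.
- pot: Small empty terracotta pot, 72 mm across, 62 mm high, bystander. Origin: centre of its underside.
- remote: Black remote control, 160 x 44 x 18 mm, lying on the bench, bystander. Origin: centre of its underside, x along its length.
Mind the look-alikes: they are no part of the job. Of the things that look like the presser, the smaller one is meant.

How it is judged:
By the outcome, as a careful person would: the job done as asked, in the order asked, and still so for the second after the job is handed in, with the robot touching nothing.
It also fails if it takes over 69 s, if anything falls off the work surface, if the arm or the gripper's body presses on something with over 40 N, if the wrist force passes 120 N, or if a joint passes its speed limit or range.

## Working session

There is one attempt and no reset: what is moved stays moved. The work goes in short steps, each a Python script; the robot and the scene stay as the last script left them, time stands still between calls to the robot, and variables do not carry over. Pictures are saved under pics/ and viewed, about 8 in all and at most 12, crops included, and the job is handed in when it is done.

```bash
mkdir -p pics; ls
cat > h.py <<'E'
import numpy as np, cv2
from plant import manip, snapshot, camera_info, spot_in, mark_of
from scipy.spatial.transform import Rotation as R
def cam(name):
    c=camera_info(name); K=np.array(c["K"]); d=np.array(c["dist_coeffs"])
    if "camera_from_world" in c: wc=np.linalg.inv(np.array(c["camera_from_world"]))
    else:
        s=manip.observe(); T=np.eye(4); T[:3,:3]=R.from_quat(s["tool_rot"]).as_matrix(); T[:3,3]=s["tool_pos"]
        wc=T@np.array(c["tool_from_camera"])
    return K,d,wc
def ray(c,px):
    K,d,wc=c; n=cv2.undistortPoints(np.array([[px]],float),K,d)[0,0]
    v=wc[:3,:3]@np.array([n[0],n[1],1]); return wc[:3,3],v
def at_z(c,px,z):
    o,v=ray(c,px); return o+v*(z-o[2])/v[2]
def at_d(c,px,depth):
    o,v=ray(c,px); return o+v*depth
def cloud(c,depth):
    K,d,wc=c; h,w=depth.shape; u,v=np.meshgrid(np.arange(w),np.arange(h))
    n=cv2.undistortPoints(np.stack([u,v],-1).reshape(-1,1,2).astype(float),K,d)[:,0]
    P=np.c_[n,np.ones(len(n))]*depth.reshape(-1,1)
    return (P@wc[:3,:3].T+wc[:3,3]).reshape(h,w,3)
def proj(c,P):
    K,d,wc=c; cw=np.linalg.inv(wc); r,_=cv2.Rodrigues(cw[:3,:3])
    return cv2.projectPoints(np.atleast_2d(np.array(P,float)),r,cw[:3,3],K,d)[0][:,0]
E
python3 - <<'E'
from h import *
for n in ["scene","side"]:
    im,dp=snapshot(n); cv2.imwrite(f"pics/{n}0.png",im); c=cam(n); np.savez(f"{n}0.npz",im=im,dp=dp); print(n,c[2][:3,3].round(3))
    for t in ["case","presser","rack","bell","pot","remote"]:
        print(t,[(np.round(b["box"]).astype(int).tolist(),round(b["p"],2)) for b in spot_in(n,t)[:3]])
    for t,z in [("seam_start",.034),("seam_corner1",.034),("seam_corner2",.034),("seam_end",.034),("presser",.11),("tip",.03),("rack",0),("case",0)]:
        print(t,[(np.round(b["at"]).astype(int).tolist(),round(b["p"],2),at_z(c,b["at"],z).round(3).tolist()) for b in mark_of(n,t)[:3]])
print(manip.observe())
E
```

```text
pics
scene [0.974 0.076 0.812]
case [([332, 192, 90, 71], 0.69)]
presser [([183, 160, 51, 35], 0.94), ([334, 193, 92, 66], 0.74), ([223, 81, 27, 67], 0.61)]
rack [([182, 158, 64, 72], 0.74)]
bell [([154, 253, 41, 42], 0.62), ([334, 195, 92, 64], 0.46), ([182, 157, 48, 37], 0.2)]
pot [([392, 309, 31, 40], 0.79), ([332, 197, 91, 65], 0.74)]
remote [([236, 284, 30, 80], 0.73)]
seam_start [([415, 246], 0.9, [0.543, 0.267, 0.034])]
seam_corner1 [([347, 204], 0.7, [0.469, 0.108, 0.034]), ([416, 213], 0.63, [0.458, 0.264, 0.034])]
seam_corner2 [([347, 204], 0.7, [0.469, 0.108, 0.034]), ([416, 213], 0.63, [0.458, 0.264, 0.034])]
seam_end [([342, 230], 0.71, [0.538, 0.108, 0.034])]
presser [([236, 112], 0.93, [0.322, -0.191, 0.11]), ([206, 174], 0.79, [0.513, -0.202, 0.11])]
tip [([238, 141], 0.74, [0.343, -0.188, 0.03]), ([213, 191], 0.63, [0.503, -0.2, 0.03])]
rack []
case [([376, 232], 0.81, [0.508, 0.186, 0.0]), ([399, 336], 0.72, [0.733, 0.259, 0.0])]
side [ 0.147 -0.443  0.75 ]
case [([168, 153, 86, 72], 0.62)]
presser [([314, 235, 40, 63], 0.84), ([205, 286, 87, 92], 0.84)]
rack [([296
[... 779 characters left out ...]
3, 0.182, 0.0])]
{'time_s': 1.5, 'joint_pos': array([ 1.08366390e+00,  5.22208916e-02,  1.40071228e+00,  2.72099038e-05,
        1.68860257e+00, -7.03286524e-02]), 'dq': array([-0.00050818, -0.00067562, -0.00246656,  0.0002765 ,  0.00045615,
       -0.00151488]), 'joint_torque': array([-1.88807084e-03, -3.81534433e+01, -3.60310829e+01, -2.29188681e-04,
        8.76996387e-05,  3.85261205e-05]), 'tool_pos': array([0.21253432, 0.48007395, 0.23130619]), 'tool_rot': array([ 2.06895066e-01,  9.78363138e-01,  3.10752188e-05, -5.15985794e-06]), 'contact_force': array([-0.43773543, -0.2250894 ,  0.36591105]), 'ft_torque': array([ 0.03754895, -0.02429893, -0.00659579]), 'opening': 0.9976749747549508}
```

```bash
python3 -c "
import cv2,numpy as np
a=cv2.imread('pics/scene0.png')[70:370,130:440];b=cv2.imread('pics/side0.png')[100:400,150:430]
cv2.imwrite('pics/v1.png',np.hstack([cv2.resize(a,(410,400),interpolation=2),cv2.resize(b,(373,400),interpolation=2)]))"
```

```text
(no output)
```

View pics/v1.png

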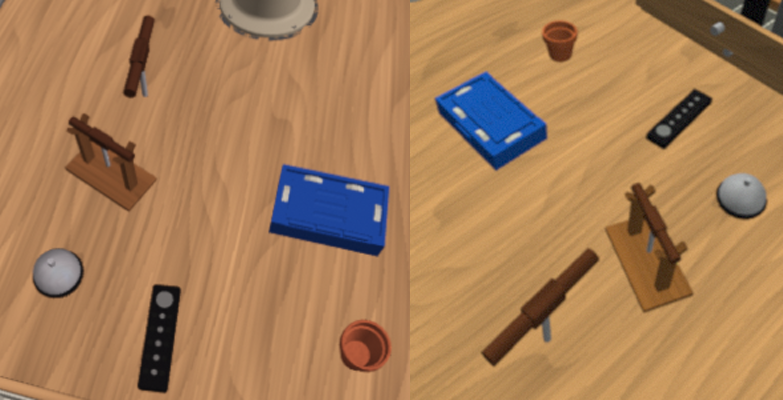

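The small presser sits in the rack at about (0.51, -0.20), and the larger look-alike lies nearer the robot. The case is at about (0.50, 0.19).

Run:
```python
from h import *
for n in ["scene","side"]:
    f=np.load(f"{n}0.npz"); P=cloud(cam(n),f["dp"]).reshape(-1,3)
    m=(abs(P[:,0]-.51)<.1)&(abs(P[:,1]+.2)<.1)&(P[:,2]>.108)&(P[:,2]<.15); Q=P[m]
    c=Q.mean(0); u,s,v=np.linalg.svd(Q-c); print(n,len(Q),c.round(4),v[0].round(3),np.degrees(np.arctan2(v[0][1],v[0][0])), Q[:,2].max(), (Q-c)@v[0][:3] .__abs__() @ np.zeros(3) if 0 else np.ptp((Q-c)@v[0]))
print(camera_info("wrist")["tool_from_camera"])
# rack yaw guess, look from above
```

```text
scene 615 [ 0.5082 -0.1977  0.1162] [ 0.553  0.833 -0.007] 56.43860765982574 0.1245760274133646 0.12927877794209158
side 792 [ 0.506  -0.2051  0.1157] [-0.386 -0.923 -0.005] -112.6997352238178 0.12183939064403326 0.12939295597289258
[[ 3.60272885e-04 -9.58567535e-01 -2.84865147e-01  7.22624944e-02]
 [ 9.99999777e-01  1.85173554e-04  6.41606913e-04 -6.27869748e-04]
 [-5.62274065e-04 -2.84865314e-01  9.58567388e-01 -1.42070829e-01]
 [ 0.00000000e+00  0.00000000e+00  0.00000000e+00  1.00000000e+00]]
```

```bash
cat >> h.py <<'E'
def down(deg): a=np.radians(deg)/2; return [np.cos(a),np.sin(a),0,0]
E
python3 - <<'E'
from h import *
manip.reach([.508,-.201,.25],down(61))
print(manip.observe()["joint_pos"].round(2),manip.observe()["time_s"])
c=cam("wrist"); im,dp=snapshot("wrist"); cv2.imwrite("pics/w1.png",im); np.savez("w1.npz",im=im,dp=dp)
for t,z in [("presser",.11),("rack",0)]:
    print(t,[(np.round(b["at"]).tolist(),round(b["p"],2),at_z(c,b["at"],z).round(4).tolist()) for b in mark_of("wrist",t)[:3]])
P=cloud(c,dp).reshape(-1,3)
m=(abs(P[:,0]-.51)<.1)&(abs(P[:,1]+.2)<.1)&(P[:,2]>.108)&(P[:,2]<.15); Q=P[m]
for it in range(2):
    ctr=Q.mean(0); u,s,v=np.linalg.svd(Q-ctr,full_matrices=False); d=v[0]*np.sign(v[0][1]); p=(Q-ctr)@d; q=(Q-ctr)@np.array([d[1],-d[0],0])
    Q=Q[abs(q)<.0095]
print(len(Q),ctr.round(4),d.round(3),np.degrees(np.arctan2(d[1],d[0])),p.min(),p.max(),np.percentile(q,[1,50,99]),np.percentile(Q[:,2],[5,50,90,99]))
mid=ctr+d*(p.min()+p.max())/2; print(mid)
E
```

```text
[-0.44  0.11  1.3   0.    1.73  0.06] 4.125
presser [([105.0, 282.0], 0.75, [0.3172, -0.1912, 0.11]), ([281.0, 198.0], 0.65, [0.5089, -0.2008, 0.11])]
rack [([282.0, 176.0], 0.7, [0.5106, -0.2021, 0.0])]
2098 [ 0.5137 -0.1905  0.1165] [0.461 0.887 0.006] 62.55015691292482 -0.07598522894995909 0.0541069830613969 [-0.01143569  0.00053444  0.0077184 ] [0.1113249  0.11700784 0.11954289 0.12048731]
[ 0.50861705 -0.20017703  0.11644469]
```

View pics/w1.png

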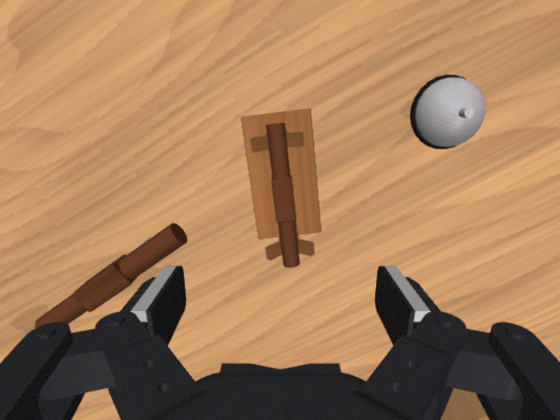

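The wrist view shows the presser in the rack, with its handle running from (275,124) to (291,267). The rack base corners are at (242,117), (310,109), (321,233) and (258,239). I'll refine the yaw from these points.

Run:
```python
from h import *
c=cam("wrist")
a=at_z(c,(275.5,124),.11);b=at_z(c,(291,267),.11); d=a-b; print((a+b)/2,np.degrees(np.arctan2(d[1],d[0])),np.linalg.norm(d))
k=np.array([at_z(c,p,.01) for p in [(242,117),(310,109),(321,233),(258,239)]]); print(k.round(4),k.mean(0))
d=(k[0]+k[1]-k[2]-k[3])/2; print(np.degrees(np.arctan2(d[1],d[0])),np.linalg.norm(d)); d=k[1]+k[2]-k[0]-k[3];print(np.degrees(np.arctan2(d[1],d[0]))+90,np.linalg.norm(d)/2)
# handle contours from color+depth
f=np.load("w1.npz"); P=cloud(c,f["dp"]); 
ang=[]
for z0,z1 in [(.108,.13)]:
    m=(abs(P[...,0]-.5086)<.09)&(abs(P[...,1]+.2002)<.09)&(P[...,2]>z0)&(P[...,2]<z1)
    dark=(f["im"].max(2)<95)&m
    n,l,s,_=cv2.connectedComponentsWithStats(dark.astype(np.uint8)); i=1+s[1:,4].argmax()
    ys,xs=np.where(l==i); L=[at_z(c,(x,y),.116) for x,y in zip(xs,ys)]; r=cv2.minAreaRect(np.array([q[:2] for q in L],np.float32)*1000); print(s[i],r)
    vx=cv2.fitLine(np.array([q[:2] for q in L],np.float32),2,0,0,0).ravel(); print(np.degrees(np.arctan2(vx[1],vx[0])))
```

```text
[ 0.5105649  -0.20357637  0.11      ] 67.25048329083428 0.1326600993129405
[[ 0.5043 -0.119   0.01  ]
 [ 0.5757 -0.1485  0.01  ]
 [ 0.5192 -0.2868  0.01  ]
 [ 0.4463 -0.2557  0.01  ]] [ 0.51137545 -0.20246886  0.01      ]
67.41366562367693 0.14892314670242657
67.20928190451001 0.0782631429407173
[277 123  22 144 805] ((511.9576110839844, -201.5260467529297), (128.782470703125, 16.2916259765625), 66.79558563232422)
64.50592
```

```bash
cat >> h.py <<'E'
def edges(c,im,P,z0=.116):
    pass
E
python3 - <<'E'
from h import *
manip.reach([.5108,-.2028,.19],down(67.3)); print(manip.observe()["time_s"])
c=cam("wrist"); im,dp=snapshot("wrist"); cv2.imwrite("pics/w2.png",im); np.savez("w2.npz",im=im,dp=dp,pos=manip.observe()["tool_pos"],rot=manip.observe()["tool_rot"])
print([(b["at"],b["p"],at_z(c,b["at"],.11).round(4).tolist()) for b in mark_of("wrist","presser")[:3]])
E
```

```text
4.625
[([280.0, 219.0], 0.96, [0.5103, -0.2022, 0.11]), ([55.3, 295.8], 0.79, [0.3209, -0.1926, 0.11])]
```

View pics/w2.png

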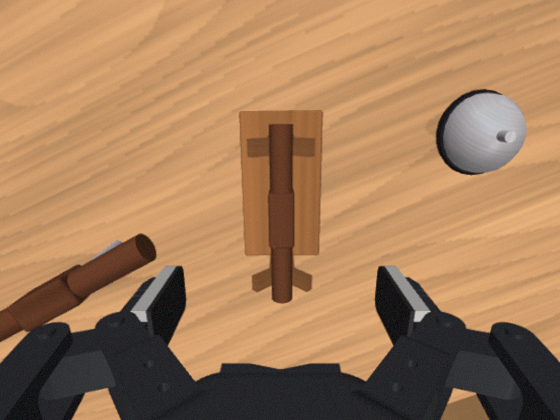

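The handle is aligned with the jaws, its centre at column 281 and rows 124–302, with the grip section at rows 192–247. I'll grasp it now.

Run:
```python
from h import *
c=cam("wrist")
g=(at_z(c,(281,192),.12)+at_z(c,(281.5,247),.12))/2; e=(at_z(c,(281,124),.112)+at_z(c,(282,302),.112))/2
print(g.round(4),e.round(4))
x,y=(np.array(g)+e)[:2]/2*.7+.3*np.array([.5103,-.2022]); print(x,y)
manip.move_straight([x,y,.091],v=.1)
f0=manip.observe()["contact_force"]
manip.command_gripper(0.0,50)
s=manip.observe(); print(s["opening"],s["tool_pos"],s["contact_force"]-f0,s["ft_torque"])
manip.move_straight([x,y,.24],v=.12)
s=manip.observe(); print(s["opening"],s["tool_pos"],s["contact_force"]-f0,s["time_s"])
c=cam("wrist"); im,dp=snapshot("wrist"); cv2.imwrite("pics/w3.png",im); np.savez("w3.npz",im=im,dp=dp)
print(mark_of("wrist","tip")[:2],mark_of("wrist","presser")[:2]); print(proj(c,[[x,y,.24-.061],[x,y,.24-.057],[x,y,.259]]))
np.save("grasp.npy",[x,y])
```

```text
[ 0.5134 -0.2021  0.12  ] [ 0.5126 -0.2047  0.112 ]
0.5121917002772876 -0.2030738030385861
0.20598843410908863 [ 0.51081064 -0.20248153  0.09120453] [-9.86588626  4.3607548   7.32567342] [0.66153582 1.5572881  0.19701407]
0.20334301813704345 [ 0.51190867 -0.2029704   0.23896712] [-0.35104975  1.82746142 -1.02759489] 7.8917
[{'at': [138.1, 226.2], 'p': 0.96}] [{'at': [86.2, 267.1], 'p': 0.88}, {'at': [279.2, 289.0], 'p': 0.74}]
[[280.27378349 228.36448401]
 [280.26522226 230.44391513]
 [280.01212596 291.79373545]]
```

View pics/w3.png

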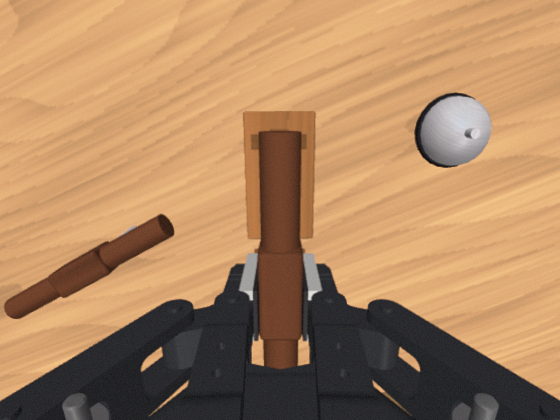

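The grasp is good: the handle is aligned and clear of the rack. Next I'll look at the case and fit its pose from the white snaps in all three cameras, along with the tip.

```bash
cat >> h.py <<'E'
SN=np.array([[-4,77.5],[-42,36],[-42,-36],[-4,-77.5]])/1000
def snaps(c,im,z=.038,cen=(.503,.186)):
    hsv=cv2.cvtColor(im,cv2.COLOR_BGR2HSV); m=((hsv[...,1]<70)&(hsv[...,2]>150)).astype(np.uint8)
    n,l,s,ce=cv2.connectedComponentsWithStats(m); out=[]
    for i in range(1,n):
        p=at_z(c,ce[i],z)
        if s[i,4]>=15 and abs(p[0]-cen[0])<.07 and abs(p[1]-cen[1])<.1: out.append((p[:2],s[i,4],ce[i]))
    return out
def fit(A,B):
    a=A-A.mean(0);b=B-B.mean(0); th=np.arctan2((a[:,0]*b[:,1]-a[:,1]*b[:,0]).sum(),(a*b).sum())
    r=np.array([[np.cos(th),-np.sin(th)],[np.sin(th),np.cos(th)]]); t=B.mean(0)-r@A.mean(0)
    return th,t,np.linalg.norm(A@r.T+t-B,axis=1)
E
python3 - <<'E'
from h import *
manip.move_straight([.505,.11,.30],frame=down(90),v=.2)
print(manip.observe()["time_s"],manip.observe()["tool_pos"])
for n in ["scene","side","wrist"]:
    c=cam(n)
    if n=="wrist": im,dp=snapshot(n)
    else: im=np.load(f"{n}0.npz")["im"]
    cv2.imwrite(f"pics/c_{n}.png",im)
    S=snaps(c,im); print(n,[(p.round(4).tolist(),a,q.round(1).tolist()) for p,a,q in S])
    B=[];A=[]
    for k in SN:
        g=k+np.array([.503,.186])
        d=[np.linalg.norm(p-g) for p,_,_ in S]
        if d and min(d)<.02: A.append(k);B.append(S[int(np.argmin(d))][0])
    if len(A)>1: th,t,e=fit(np.array(A),np.array(B)); print(np.degrees(th),t,e)
E
```

```text
9.7833 [0.50500267 0.10934374 0.29975848]
scene [([0.4627, 0.1548], np.int32(37), [367.9, 204.3]), ([0.5013, 0.1097], np.int32(54), [345.7, 214.8]), ([0.4638, 0.2257], np.int32(39), [399.1, 210.7]), ([0.5047, 0.2647], np.int32(54), [415.2, 229.7])]
-1.4886037924727906 [0.50613012 0.18814165] [0.00114678 0.00140681 0.00168239 0.00166395]
side [([0.4996, 0.2635], np.int32(28), [189.6, 167.6]), ([0.4615, 0.2199], np.int32(41), [186.8, 184.2]), ([0.4601, 0.1498], np.int32(41), [203.6, 200.6]), ([0.4969, 0.1089], np.int32(42), [227.1, 202.5])]
-0.7604903680491417 [0.50251833 0.185229  ] [7.48329971e-04 1.95286237e-03 3.22798587e-05 1.29687940e-03]
wrist [([0.4487, 0.2711], np.int32(22), [230.0, 32.5]), ([0.4848, 0.2808], np.int32(51), [262.0, 23.0]), ([0.5397, 0.2798], np.int32(33), [311.0, 24.0]), ([0.5029, 0.2644], np.int32(268), [278.2, 38.8]), ([0.4643, 0.2241], np.int32(251), [245.0, 76.6]), ([0.4469, 0.2104], np.int32(33), [230.5, 89.0]), ([0.5624, 0.1762], np.int32(17), [328.0, 119.0]), ([0.4466, 0.1575], np.int32(17), [231.9, 135.0]), ([0.4625, 0.153], np.int32(218), [245.1, 138.7]), ([0.452, 0.1033], np.int32(42), [238.0, 179.0]), ([0.5603, 0.1013], np.int32(21), [324.0, 180.5]), ([0.5415, 0.0942], np.int32(17), [309.0, 186.0])]
-1.430046541960608 [0.50523379 0.18727012] [0.00054059 0.00025991 0.00069082]
```

View pics/c_wrist.png

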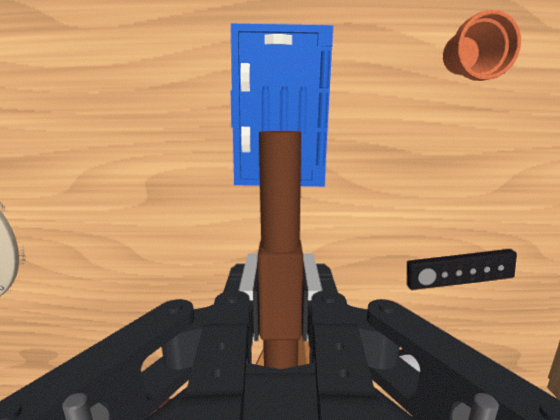

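The snaps at (278,39), (245,77) and (245,139) give a consistent case pose of about (0.5048, 0.187) with yaw -1.3°. Next I'll check how the presser sits in the hand from the depth image, then hover over seam_start.

Run:
```python
from h import *
f=np.load("w3.npz"); T=np.array(camera_info("wrist")["tool_from_camera"]); c0=cam("wrist"); P=cloud((c0[0],c0[1],T),f["dp"])
for r in [134,150,170,190,210,230,243,256,275,300,325,335,345,360]:
    cs=range(270,292); q=np.array([P[r,k] for k in cs]); print(r,np.median(q,0).round(4), q[:,2].min().round(4))
cc=(T is not None) and (c0[0],c0[1],T)
for r,z in [(131,-.026),(249,-.029)]: print(at_z(cc,(280,r),z))
for r in (160,200): 
    row=f["im"][r,240:320].astype(int).max(1); print(r,row[10:70:1].tolist())
th=np.radians(-1.3); Rm=np.array([[np.cos(th),-np.sin(th)],[np.sin(th),np.cos(th)]])
p=Rm@[.034,.0775]+[.5048,.187]; print(p)
manip.move_straight([p[0],p[1],.24],v=.2); manip.move_straight([p[0],p[1],.115],v=.12)
s=manip.observe(); print(s["time_s"],s["tool_pos"],s["contact_force"])
for n in ["scene","side"]:
    c=cam(n); im,dp=snapshot(n); cv2.imwrite(f"pics/t_{n}.png",im)
    print(n,[(b["at"],b["p"],at_z(c,b["at"],.054).round(4).tolist()) for b in mark_of(n,"tip")[:3]], proj(c,[[*p,.054],[*p,.034]]).round(1))
a=cv2.imread("pics/t_scene.png")[180:270,330:430];b=cv2.imread("pics/t_side.png")[110:230,160:280]
cv2.imwrite("pics/v2.png",np.hstack([cv2.resize(a,(400,400),interpolation=2),cv2.resize(b,(400,400),interpolation=2)]))
```

```text
134 [ 0.0654  0.0002 -0.0257] -0.0275
150 [ 0.0598  0.0002 -0.0259] -0.0283
170 [ 0.0527  0.0002 -0.0257] -0.0274
190 [ 0.0453  0.0002 -0.0254] -0.0274
210 [ 0.0377  0.0002 -0.0257] -0.0277
230 [ 0.0299  0.0002 -0.0259] -0.0269
243 [ 0.0245  0.0002 -0.0257] -0.0271
256 [ 0.02    0.0002 -0.0279] -0.029
275 [ 0.0121  0.0002 -0.0281] -0.0298
300 [ 0.001   0.0002 -0.0281] -0.029
325 [-0.0108  0.0002 -0.028 ] -0.0289
335 [-0.0155  0.0002 -0.0282] -0.0291
345 [-0.0226  0.0002 -0.0256] -0.0266
360 [-0.0305  0.0002 -0.0257] -0.0271
[ 6.63914741e-02  3.51918579e-06 -2.60000000e-02]
[ 2.34154973e-02  1.79103353e-05 -2.90000000e-02]
160 [186, 189, 188, 184, 183, 183, 180, 181, 160, 105, 74, 76, 87, 87, 88, 95, 98, 102, 103, 104, 109, 109, 109, 107, 113, 117, 109, 116, 112, 114, 116, 115, 113, 108, 112, 110, 110, 107, 109, 104, 104, 102, 98, 96, 93, 89, 82, 81, 74, 66, 82, 138, 171, 182, 178, 172, 171, 169, 163, 165]
200 [185, 184, 188, 187, 190, 188, 182, 178, 179, 156, 96, 70, 77, 83, 87, 95, 97, 98, 103, 102, 103, 109, 104, 112, 112, 114, 112, 113, 117, 111, 115, 115, 114, 112, 114, 110, 109, 103, 104, 102, 105, 103, 97, 94, 88, 89, 84, 79, 68, 66, 129, 177, 177, 175, 172, 172, 172, 165, 164, 167]
[0.54054952 0.26370868]
12.0167 [0.54105754 0.26391382 0.11611657] [ 0.82662465  0.17568301 -1.04330698]
scene [([418.2, 236.0], 0.64, [0.5284, 0.268, 0.054]), ([237.4, 142.3], 0.56, [0.3663, -0.1793, 0.054])] [[415.8 240.6]
 [413.2 244.8]]
side [([200.3, 154.2], 0.66, [0.5395, 0.2706, 0.054]), ([251.9, 353.3], 0.62, [0.3066, -0.208, 0.054])] [[202.3 155.4]
 [203.3 161.4]]
```

View pics/v2.png

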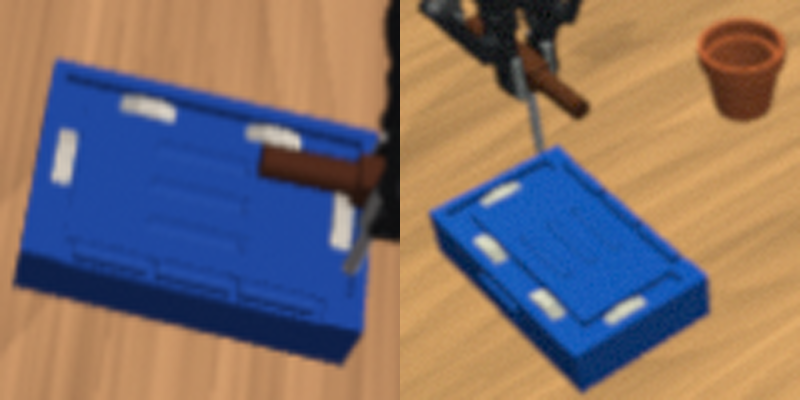

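The presser sits level in the hand. Its origin is about 1.6 mm toward tool +x, which both outside views confirm, with the tip at scene (417,241) and side (202,155). I'll shift by that, touch the floor gently, and feel the side and end walls for the centre.

Run:
```python
from h import *
p=np.array([.5406,.2637-.0017])
def o(): 
    s=manip.observe(); return s["tool_pos"].round(5),s["contact_force"].round(2),s["time_s"]
manip.move_straight([*p,.112],v=.03); manip.pause(.2); print(o())
hit=manip.move_straight([*p,.090],v=.015,contact_N=3); print(hit,o())
z=manip.observe()["tool_pos"][2]
manip.move_straight([*p,z+.002],v=.02); manip.pause(.2); print("up",o())
for d in [(0,.008),(0,-.008),(.010,0)]:
    hit=manip.move_straight([p[0]+d[0],p[1]+d[1],z+.002],v=.012,contact_N=2.5); print(d,hit,o())
    manip.move_straight([*p,z+.002],v=.03); manip.pause(.1); print(o())
```

```text
(array([0.54062, 0.262  , 0.11202]), array([ 0.08, -0.08, -0.34]), 12.6833)
True (array([0.54061, 0.26197, 0.09481]), array([-0.28,  0.19,  3.62]), 13.7417)
up (array([0.5404 , 0.26192, 0.0964 ]), array([ 0.29, -0.19, -0.6 ]), 14.25)
(0, 0.008) True (array([0.54033, 0.2667 , 0.09613]), array([-0.09, -2.43, -1.09]), 14.7417)
(array([0.54051, 0.26198, 0.09666]), array([-0.39,  0.2 , -0.8 ]), 15.1583)
(0, -0.008) True (array([0.54032, 0.25961, 0.09638]), array([0.35, 2.58, 0.73]), 15.55)
(array([0.54041, 0.26185, 0.09637]), array([-0.55,  0.3 , -1.4 ]), 15.9083)
(0.01, 0) True (array([0.54407, 0.26181, 0.09587]), array([-0.96,  0.36, -1.06]), 16.3917)
(array([0.54052, 0.26199, 0.09671]), array([-0.33,  0.41, -0.97]), 16.7583)
```

Run:
```python
from h import *
def o(): 
    s=manip.observe(); return s["tool_pos"].round(5),s["contact_force"].round(2),s["time_s"]
st=np.array([.5406,.2631])
manip.move_straight([*st,.0967],v=.02); manip.pause(.2); print(o()); f0=manip.observe()["contact_force"][2]
z=.0945
for i in range(6):
    manip.move_straight([*st,z],v=.01); manip.pause(.15); f=manip.observe()["contact_force"][2]-f0; print(z,f,o())
    if f>4.5: break
    z-=.0004
th=np.radians(-1.35); Rm=np.array([[np.cos(th),-np.sin(th)],[np.sin(th),np.cos(th)]])
c1=st+Rm@[-.076,0]
manip.move_straight([*c1,z],v=.024); print("c1",c1,o(),f0)
np.savez("st.npz",st=st,z=z,f0=f0)
```

```text
(array([0.54063, 0.26311, 0.0967 ]), array([ 0.23,  0.73, -0.38]), 17.2083)
0.0945 2.9197357734657 (array([0.5408 , 0.26314, 0.09486]), array([-0.52, -0.66,  2.53]), 17.725)
0.0941 5.146771163150255 (array([0.54083, 0.2632 , 0.09474]), array([-0.14, -1.48,  4.76]), 18.125)
c1 [0.4646211  0.26489054] (array([0.46516, 0.26502, 0.09468]), array([ 2.62, -0.23,  6.03]), 21.4417) -0.3848451911429477
```

Run:
```python
from h import *
def o(): 
    s=manip.observe(); return s["tool_pos"].round(5),s["contact_force"].round(2),s["time_s"]
d=np.load("st.npz"); st=d["st"]; z=float(d["z"])
th=np.radians(-1.35); Rm=np.array([[np.cos(th),-np.sin(th)],[np.sin(th),np.cos(th)]])
c2=st+Rm@[-.076,-.155]; e=st+Rm@[0,-.155]
manip.move_straight([*c2,z],v=.024); print("c2",c2,o())
f=manip.observe()["contact_force"][2]-float(d["f0"])
if f<3.5: z-=.0004
if f>9: z+=.0004
manip.move_straight([*e,z],v=.024); print("e",e,z,o())
s,_=snapshot("side"); cv2.imwrite("pics/e_side.png",s); im,_=snapshot("wrist"); cv2.imwrite("pics/e_wrist.png",im)
a=s[110:260,150:300]
cv2.imwrite("pics/v3.png",np.hstack([cv2.resize(a,(400,400),interpolation=2),cv2.resize(im,(400,300))[:, :].repeat(1,0) if 0 else cv2.copyMakeBorder(cv2.resize(im,(400,300)),0,100,0,0,0)]))
```

```text
c2 [0.46096933 0.10993357] (array([0.46073, 0.11124, 0.09452]), array([0.28, 4.25, 7.31]), 28.05)
e [0.53694824 0.10814302] 0.0941 (array([0.53511, 0.10867, 0.09406]), array([-5.7 ,  0.3 , 10.73]), 31.3667)
```

View pics/v3.png

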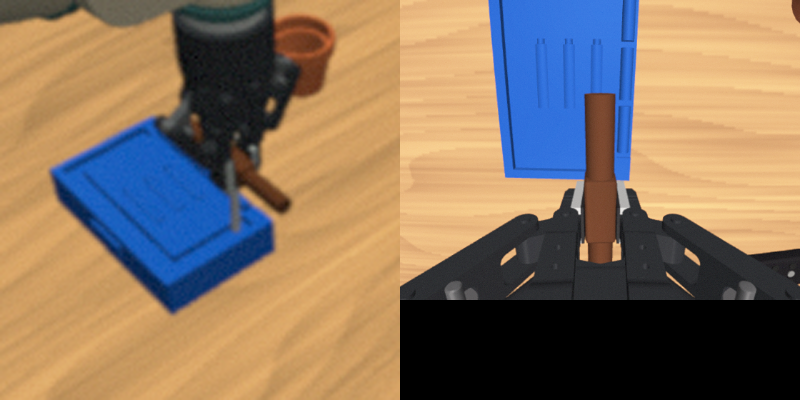

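All four snaps have disappeared flush in both views. Friction left the tip about 1.8 mm short of the end, so I'll finish those last millimetres, lift, and check how the presser sits in the hand.

Run:
```python
from h import *
def o(): 
    s=manip.observe(); return s["tool_pos"].round(5),s["contact_force"].round(2),s["time_s"]
manip.move_straight([.5388,.1081,.0943],v=.015); print(o())
manip.move_straight([.5375,.1081,.22],v=.12); manip.pause(.2); print(o())
c0=cam("wrist"); im,dp=snapshot("wrist"); T=np.array(camera_info("wrist")["tool_from_camera"]); C=(c0[0],c0[1],T); P=cloud(C,dp)
for r in [125,128,130,132,134,150,190,230,243,248,252,256,275,300,325,335,340,345,360]:
    q=P[r,270:292]; print(r,np.median(q,0).round(4))
for r in (150,200,290): 
    h=im[r].max(1).astype(int); w=[k for k in range(250,315) if abs(P[r,k,2]+.022)<.012]; print(r,w[0],w[-1],P[r,w[0],1],P[r,w[-1],1])
side,_=snapshot("side"); cv2.imwrite("pics/l_side.png",side); sc,_=snapshot("scene"); cv2.imwrite("pics/l_scene.png",sc)
a=sc[160:280,320:440];b=side[60:240,150:330]
cv2.imwrite("pics/v4.png",np.hstack([cv2.resize(a,(400,400),interpolation=2),cv2.resize(b,(400,400),interpolation=2)]))
```

```text
(array([0.53746, 0.10861, 0.09419]), array([-3.02,  1.06,  7.99]), 31.7417)
(array([0.53731, 0.10806, 0.21934]), array([-0.12,  0.14, -0.69]), 33.1417)
125 [0.0623 0.0004 0.1795]
128 [0.0595 0.0004 0.1787]
130 [ 0.0661  0.0002 -0.0119]
132 [ 0.0659  0.0002 -0.0234]
134 [ 0.0655  0.     -0.0275]
150 [ 0.06    0.0002 -0.0274]
190 [ 0.0456  0.0002 -0.0268]
230 [ 0.0303  0.0002 -0.027 ]
243 [ 0.0248  0.0002 -0.0265]
248 [ 0.0228  0.0002 -0.0265]
252 [ 0.0212  0.0002 -0.0267]
256 [ 0.0203  0.0002 -0.0284]
275 [ 0.0125  0.0002 -0.0288]
300 [ 0.0011  0.0002 -0.0283]
325 [-0.0106  0.0002 -0.0283]
335 [-0.0154  0.0002 -0.0283]
340 [-0.0189  0.0002 -0.0271]
345 [-0.0227  0.0003 -0.0255]
360 [-0.0307  0.0003 -0.0255]
150 259 301 -0.0076439946907641875 0.007710748329857944
200 260 300 -0.007641949613515731 0.007691035830492221
290 258 302 -0.008475865609649061 0.008448284804083512
```

View pics/v4.png

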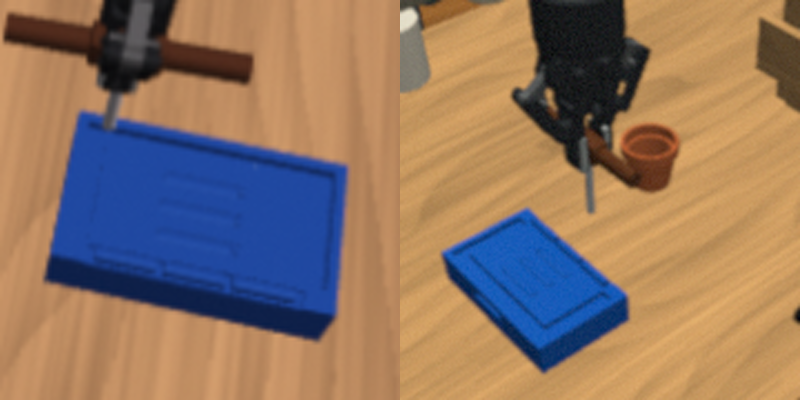

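Run:
```python
import cv2,numpy as np
from h import *
for n in ["e_wrist","l_scene","l_side"]:
    im=cv2.imread(f"pics/{n}.png"); h=cv2.cvtColor(im,cv2.COLOR_BGR2HSV); m=((h[...,1]<110)&(h[...,2]>120)).astype(np.uint8)
    if n=="e_wrist": w=m[0:245,130:240]; off=(130,0)
    elif n=="l_scene": w=m[185:262,335:425]; off=(335,185)
    else: w=m[150:225,165:260]; off=(165,150)
    if n!="e_wrist": continue
    nn,l,s,c=cv2.connectedComponentsWithStats(w); print([(s[i].tolist()) for i in range(1,nn)][:10])
# snap pixel patches before/after
for n in ["scene","side"]:
    c=cam(n); bias={"scene":(np.array([.5061,.1881])),"side":np.array([.5025,.1852])}[n]
    th=np.radians(-1.35); Rm=np.array([[np.cos(th),-np.sin(th)],[np.sin(th),np.cos(th)]])
    a=cv2.imread(f"pics/c_{n}.png"); b=cv2.imread(f"pics/l_{n}.png")
    for k in SN:
        u,v=proj(c,[[*(Rm@k+bias),.036]])[0].round().astype(int)
        print(n,u,v,"before",a[v-4:v+5,u-6:u+7].max((0,1)),(a[v-4:v+5,u-6:u+7,2]>110).sum(),"after",b[v-4:v+5,u-6:u+7].max((0,1)),(b[v-4:v+5,u-6:u+7,2]>110).sum())
```

```text
[[0, 78, 7, 75, 94], [6, 154, 2, 9, 9], [0, 164, 17, 81, 187], [4, 172, 1, 1, 1], [1, 174, 2, 2, 2], [2, 187, 1, 1, 1], [4, 187, 1, 1, 1], [1, 190, 2, 2, 2], [6, 192, 1, 1, 1], [4, 212, 1, 1, 1]]
scene 415 230 before [179 191 199] 45 after [162  77  50] 0
scene 399 212 before [185 197 205] 52 after [162  80  43] 0
scene 367 205 before [185 196 203] 49 after [162  73  33] 0
scene 346 215 before [179 191 200] 43 after [162  76  54] 0
side 190 168 before [186 201 200] 44 after [192 143 179] 4
side 186 184 before [192 214 212] 48 after [193  99  37] 0
side 203 201 before [192 212 211] 51 after [191  96  32] 0
side 227 203 before [183 202 201] 49 after [189  95  32] 0
```

All four snaps are flush, with no white left at any of them. Now I'll return the presser to the rack.

Run:
```python
from h import *
def o(): 
    s=manip.observe(); return s["tool_pos"].round(5),s["contact_force"].round(2),s["time_s"]
g=[.5107,-.2024]
manip.move_straight([*g,.235],frame=down(67.3),v=.2)
manip.move_straight([*g,.125],v=.12); manip.pause(.2); print(o())
# look before insertion
im,_=snapshot("wrist"); cv2.imwrite("pics/p_wrist.png",im); s,_=snapshot("side"); sc,_=snapshot("scene")
cv2.imwrite("pics/v5.png",np.hstack([cv2.resize(im,(400,300)),cv2.resize(s[200:350,260:400],(320,300)) if 0 else cv2.resize(s[215:335,260:400],(400,300),interpolation=2)]))
```

```text
(array([ 0.51102, -0.20259,  0.12577]), array([-0.7 , -0.65, -1.11]), 36.2667)
```

View pics/v5.png

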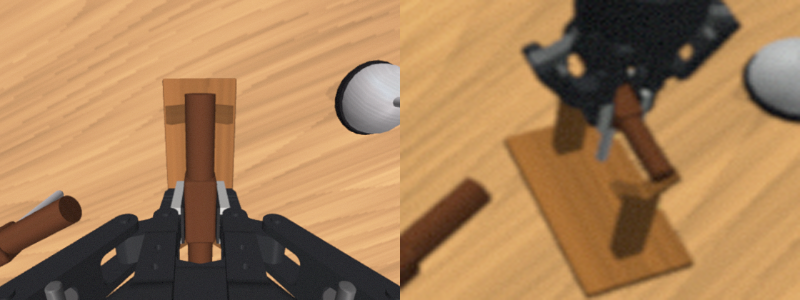

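The handle (columns 185–215) is centred over the rack (163–236). I'll lower it now.

Run:
```python
from h import *
def o(): 
    s=manip.observe(); return s["tool_pos"].round(5),s["contact_force"].round(2),s["time_s"]
g=[.5107,-.2024]
manip.move_straight([*g,.098],v=.06); manip.pause(.15); print(o())
print(manip.move_straight([*g,.0895],v=.01,contact_N=4),o()); manip.pause(.2); print(o())
```

```text
(array([ 0.51095, -0.20252,  0.09847]), array([ 0.29, -0.38, -0.99]), 37.1667)
True (array([ 0.5111 , -0.20264,  0.09146]), array([0.36, 1.09, 3.81]), 37.8417)
(array([ 0.51107, -0.2026 ,  0.09132]), array([ 1.14, -0.44,  5.88]), 38.0417)
```

Run:
```python
from h import *
def o(): 
    s=manip.observe(); return s["tool_pos"].round(5),s["contact_force"].round(2),s["time_s"]
g=[.5107,-.2024]
manip.command_gripper(1.0); manip.pause(.3); print(o())
manip.move_straight([*g,.19],v=.1); manip.pause(.2); print(o())
c=cam("wrist"); im,dp=snapshot("wrist"); cv2.imwrite("pics/f_wrist.png",im)
P=cloud(c,dp)
for r in (130,145,165,185,215,235,255,275,295): print(r,P[r,278:285].reshape(-1,3)[:,2].mean().round(4),end=' ')
s,_=snapshot("side")
cv2.imwrite("pics/v6.png",np.hstack([cv2.resize(im,(400,300)),cv2.resize(s[215:335,260:400],(400,300),interpolation=2)]))
```

```text
(array([ 0.51057, -0.2024 ,  0.09058]), array([ 0.71,  0.08, -0.16]), 39.0083)
(array([ 0.5105 , -0.20232,  0.18938]), array([ 0.59,  0.27, -0.43]), 40.35)
130 0.1174 145 0.1174 165 0.1175 185 0.1175 215 0.1195 235 0.1193 255 0.1172 275 0.1168 295 0.1174
```

View pics/v6.png

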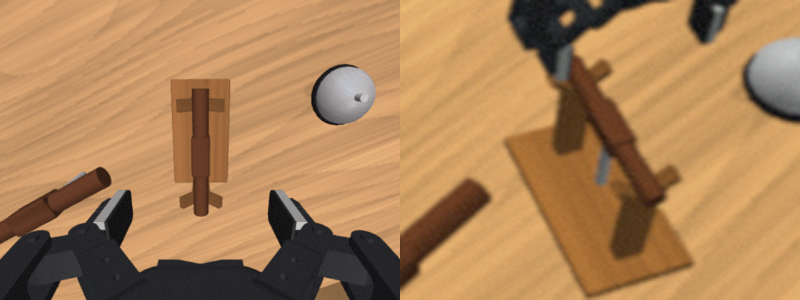

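The presser lies level in both notches: its top reads 117 mm along its length, and its image rows match the start view. The stem is hanging down.

```bash
python3 -c "
from h import *
manip.move_straight([.5105,-.2023,.26],v=.15); manip.pause(.3); print(manip.observe()['time_s']); print(manip.close_job())"
```

```text
41.3667
the job is handed in; nothing more can be done
None
```

I ran the seam with the small presser, pressed all four snaps, put the presser back in its rack, and handed the job in at about 41 s.

- **Stroke:** I felt the seam's floor and walls lightly at the left-hand end, then went left end, front corners, right end at a mean speed of about 2.4 cm/s without lifting. There were brief stops at the two corners and just before the end. Friction left the tip about 2 mm short of the right-hand end, so I nudged it on; it finished within about 1 mm.
- **Pressing force:** it read about 5–7 N along most of the seam and 10.7 N at the far end.
- **Snaps:** no white was left at any of the four positions in the scene camera. The side camera agreed, except for 4 bright pixels at the edge of the snap 1 patch. One tiny speck near snap 2 in an enlarged picture did not show up in the pixel check.
- **Presser in the rack:** it touched down at the expected height. After I let go, the handle top measured level (116.8–117.5 mm along its length), in both notches, with the stem hanging down and the handle where it started.
- **Bystanders:** I never moved the arm near the bell, pot or remote. The bell looked unmoved in the last picture; I did not check the pot and remote again at the end.

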